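# Book out a rack crossbar and draw it through the carton's window

### The job

Book out the spare rack crossbar: squeeze the trigger of the barcode scanner in its cradle all the way in, and let it spring back. Then take the crossbar out of the cardboard carton through the window in its top (it is longer than the window, so tilt it and bring the end by the label out first), and finish still holding it in the gripper, at rest in the air with both of its ends at least 5 cm above the carton's top and touching nothing else. Leave the other things on the table where they stand.

Things in the scene. Friction and masses are not known exactly. Their poses are not given: they have to be found in the camera images.
- carton: Fixed cardboard carton 360 (x) x 190 (y) x 100 mm high; origin at the centre of its underside, z up. Walls and top 5 mm thick; inside 350 x 180 mm, inner floor 20 mm above the table, underside of the top at 95 mm. Its only opening is the window in the top: x = -60 to +150 mm, y = -60 to +60 mm. So the top covers 115 mm of the inside at the -x end, 25 mm at the +x (striped label) end.
- window_center (a point): Centre of the window, level with the carton's upper face (x = +45, y = 0, z = 100 mm in the carton's frame); axes as the carton's. The crossbar inside slides out lengthwise if its -x end stays low under the closed part of the top and its +x end is raised by 16 to 23 degrees; first slide it so that its +x end clears the 25 mm rim at that end.
- bar_center (a point): Centre (half-way up, balance point) of the crossbar: loose straight aluminium bar 300 (its x) x 20 (y) x 16 mm (z), dark end plugs, 0.1 to 0.21 kg. Starts flat on the carton's inner floor, within 4 degrees of the carton's x (+x the same way), its centre within 20 mm (x) and 12 mm (y) of the carton's. Lying level it is too long for the window.
- bar_end_a (a point): Centre of the crossbar's end face at its +x end (150 mm from its centre).
- bar_end_b (a point): Centre of the crossbar's end face at its -x end (150 mm from its centre).
- scanner: Grey barcode scanner on its side, fixed in a cradle; origin under the middle of the 200 mm long base plate (12 mm thick), z up. Handle: x = -80 to +50, y = -14 to +14, 45 to 75 mm above the table. Head: x = +50 to +110, y = -30 to +84, up to 108 mm, looks to +y. Cradle posts at x = -78 to -52 and beyond +55 mm; between them it is free under the handle down to 12 mm.
- grip_back (a point): Point on the back face (y = -14 mm) of the scanner's handle, straight opposite the trigger's press point, 60 mm above the work surface; axes as the scanner's.
- trigger_pad (a point): Press point on the outer face of the trigger, 60 mm above the table: a black blade 70 mm long, 24 mm high, 8 mm thick on the +y side of the handle, hinged (vertical axis) at the head end, 55 mm from this point. Its distance from the back of the handle along the scanner's y is 50 mm released, 40 mm fully pressed.
- trigger (a joint): Trigger angle in rad: 0 released, 0.19 fully squeezed towards the handle (-y of the scanner). A spring returns it; it takes about 2 N at the press point to start and about 6 N to hold it fully in.
- bottle0: Bystander: a slim brass-coloured spray bottle, 30 mm across, about 105 mm tall, standing loose; origin at the centre of its foot.
- bottle1: Bystander: a slim amber glass spray bottle, 30 mm across, about 105 mm tall, standing loose; origin at the centre of its foot.
- bottle2: Bystander: a second slim amber glass spray bottle, 30 mm across, about 105 mm tall, standing loose; origin at the centre of its foot.
- tape: Bystander: roll of clear tape, 100 mm across, 48 mm high, lying flat, loose; origin at the centre of its underside.
- camera: Bystander: black camera, body 70 x 130 x 85 mm (with viewfinder 103 mm tall) with a lens 72 mm across that reaches 110 mm to its -x; loose; origin under the centre of the body.
- whitebox: Bystander: flat white goods box 70 x 120 x 45 mm, loose; origin at the centre of its underside.
- kraftbox: Bystander: small brown box 100 x 70 x 40 mm, loose; origin at the centre of its underside.
- bar: The crossbar itself (see bar_center): this origin is the centre of its underside, 8 mm below bar_center; same axes.
Not all that is in view belongs to the job. What is shaped like the scanner but pink is not meant.

How it is judged:
By the outcome, as a careful person would: the job done as asked, in the order asked, and still so for the second after the job is handed in, while the arm keeps its last pose, push and grip.
It also fails if it takes over 54 s, if anything falls off the work surface, if the arm or the gripper's body presses on something with over 40 N, if the wrist force passes 120 N, or if a joint passes its speed limit or range.

### The arm

A 6-joint arm with a two-finger parallel gripper is mounted at the origin on the work surface. World frame = base frame: x ahead of the robot, y to its left, z up, the work surface at z = 0. Lengths are in m, angles in rad, forces in N, time in s.
With the tool pointing down it reaches from about 0.3 to 0.775 m from the base axis. Payload 14.6 kg.
Tool frame: the origin (TCP) lies between the finger pads; the fingertips stand 25 mm ahead of it and the grasp point (between the pads) lies 6 mm ahead of it; z points along the fingers, y is the line along which they close (so a half turn about z gives the same grasp; the last joint's range is limited). The gripper opens to 94 mm and grips with 3 to 60 N. Pads are 16 mm wide; open, the fingers measure 119 mm over their backs; the gripper's body (75 mm by 177 mm) begins 78 mm behind the grasp point.
Start: joints at [1.145, 0.3, 1.521, -0, 1.321, -0.067], TCP at [0.193, 0.515, 0.23] pointing down, gripper open.
Joint ranges: [-3.03, 3.03], [-0.79, 2.21], [0.23, 2.52], [-1.04, 4.18], [0, 3.07], [-2.55, 2.55]. Speed limits (rad/s): [2.22, 2.22, 2.57, 3.14, 3.14, 3.14].

### API

Orientations are given as [roll, pitch, yaw] about the fixed x, y, z axes, in that order (R = Rz(yaw) Ry(pitch) Rx(roll)).
In Python, from station import read_state, camera, camera_model, order gives the robot as it stands.
- The arm moves only by the tool servo_tool, never from a script. Its argument "commands" is a list of rows, each a list of 5 numbers: the shift along the tool's x, y, z in mm, then the turn about the tool's z in rad, then the opening in per cent of the stroke, from 0 (shut) to 100 (fully open). A call has exactly 10 rows; each row is the pose to reach, as a shift and turn from the pose commanded when the call began, along the tool's axes at that moment; what a row does not reach only later rows make up. A row lasts 1/10 s, in which the tool goes at most 50 mm and 8.59 degrees, less where a joint would pass 70% of its speed; a pose out of reach is approached as far as the arm can. A call with a gripper value outside its range is refused whole. The fingers move at their own pace and stop on an object; "squeeze" is the grip in N (left out, the last holds). Time passes only in rows, so rows that repeat a pose let the fingers close, or fill a call up. It gives the time, the measured TCP pose, the force, the opening and the grip force at its end, in the units of the state.
- read_state(): the state, without advancing time (a new reading comes with each control period).
- camera(name): name is "scene" or "top"; returns the picture (480x640x3 uint8, red, green, blue); there is no depth.
- camera_model(name): a dict with "intrinsics" (3x3 intrinsics, pixels), "distortion" ([k1, k2, p1, p2, k3] as OpenCV has them; the pictures are not rectified), "R" (3x3) and "t" (3): a world point X has camera coordinates R X + t. Camera axes: x right, y down, z forward; pixel columns grow to the right and rows downward; lengths in m; the calibration is good to about 2 mm. A picture is of the moment at which its call begins. camera_model takes no time and is no camera call.
- order.close_job(): hands the job in; it is judged then, once.
The state is a dict: "time": time; "joint_positions": joint angles; "qd": joint speeds; "joint_efforts": joint torques, N m; "ee_pos": TCP position; "ee_rot": TCP orientation; "wrist_force": force on the tool from outside, world axes, zero at the start; "moment": the same for the moment, N m; "width": opening from 0.0 (shut) to 1.0 (fully open); "grasp_force": force on a finger pad.
Only numpy, scipy, OpenCV 4.12 (cv2) and the standard library are available. Lean on these libraries where they do the work, as an engineer would, in place of code of your own. Each camera call takes 0.05 s, during which the arm holds its last target. There are 200 camera calls.

## Working session

There is one attempt and no reset: what is moved stays moved. The work goes in short steps, Python scripts to look and compute and a tool call to move; the robot and the scene stay as the last step left them, time stands still between calls to the robot, and variables do not carry over. Pictures are saved under pics/ and viewed, at most 10 in all, crops included, and the job is handed in when it is done.

Besides the shell and the picture viewer there is one more tool, called after "Request:" as name(argument=value, ...) on one line, values as JSON. servo_tool: Moves the arm, as the interface text tells. Its arguments: {"type":"object","properties":{"commands":{"type":"array","items":{"type":"array","items":{"type":"number"}}},"squeeze":{"type":"number"}},"required":["commands"]}

```bash
mkdir -p pics; ls; python3 - <<'E'
from station import *
import cv2
for n in("scene","top"):
    cv2.imwrite(f"pics/{n}0.png",camera(n)[:,:,::-1]); m=camera_model(n); print(n,m)
s=read_state(); print(s)
E
```

```text
pics
scene {'intrinsics': array([[459.26597883,   0.        , 321.1168853 ],
       [  0.        , 459.26597883, 238.08480292],
       [  0.        ,   0.        ,   1.        ]]), 'distortion': array([-0.00224002,  0.        ,  0.        ,  0.        ,  0.        ]), 'R': array([[ 0.8743747 ,  0.48517893,  0.00838456],
       [ 0.3755156 , -0.66559705, -0.64495628],
       [-0.30733846,  0.56708198, -0.76417348]]), 't': array([-0.36257116, -0.16415414,  1.25147665])}
top {'intrinsics': array([[505.01916043,   0.        , 317.90246154],
       [  0.        , 505.01916043, 246.38241014],
       [  0.        ,   0.        ,   1.        ]]), 'distortion': array([-0.13680546,  0.        ,  0.        ,  0.        ,  0.        ]), 'R': array([[ 0.01571012, -0.99982768, -0.00988957],
       [-0.98631934, -0.01387311, -0.16426108],
       [ 0.16409558,  0.01233484, -0.98636732]]), 't': array([-0.0383029 ,  0.46465895,  1.04160448])}
{'time': 0.1, 'joint_positions': array([ 1.14542068e+00,  3.00426194e-01,  1.52149519e+00, -1.02337460e-05,
        1.32070185e+00, -6.66170984e-02]), 'qd': array([ 0.00087564, -0.00296373, -0.00145143, -0.00065095, -0.00135743,
        0.00089052]), 'joint_efforts': array([-3.48284966e-04, -5.32633996e+01, -3.53287590e+01,  7.09152175e-02,
        2.34298676e-02, -8.88097770e-05]), 'ee_pos': array([0.19304225, 0.51479445, 0.22994728]), 'ee_rot': array([-3.14056370e+00, -5.87128483e-05,  2.78283661e+00]), 'wrist_force': array([0.61315728, 0.11660597, 0.30476573]), 'moment': array([ 0.00482655,  0.03774124, -0.02451337]), 'grasp_force': 0.0, 'width': 1.0001311312693413}
```

View pics/scene0.png

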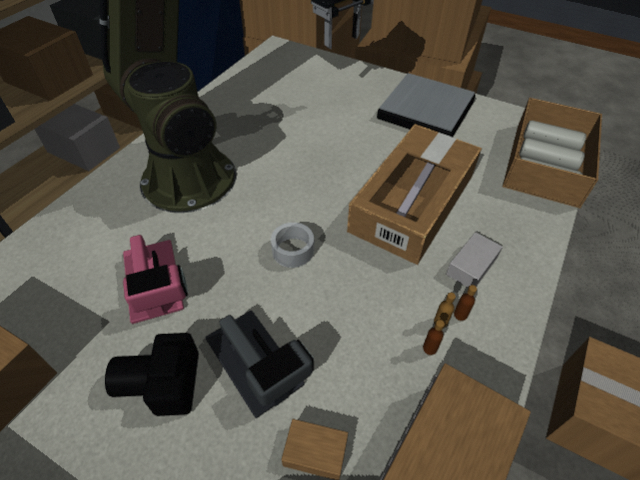

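View pics/top0.png

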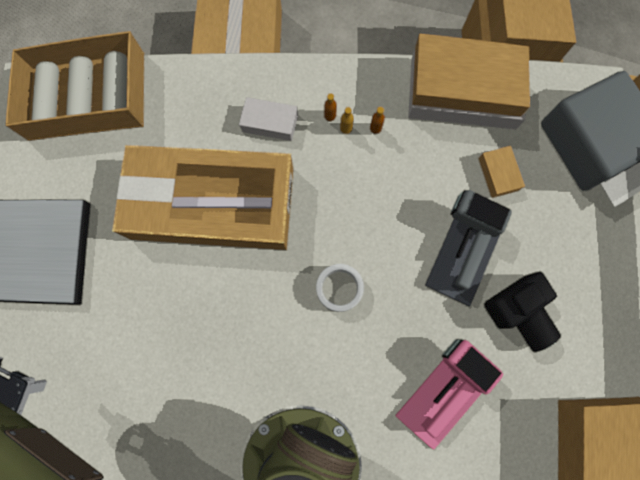

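The top view shows the carton at about (115–292, 147–248) with its label end to the right and the bar in the window at (172–271, 202). The grey scanner is at (425–510, 190–305), with the head end up and right. I'll enlarge both.

```bash
python3 - <<'E'
import cv2,numpy as np
t=cv2.imread("pics/top0.png");s=cv2.imread("pics/scene0.png")
def crop(im,x,y,w,h,k):
    o=cv2.resize(im[y:y+h,x:x+w],None,fx=k,fy=k,interpolation=cv2.INTER_CUBIC)
    o=cv2.convertScaleAbs(o,alpha=1.5,beta=15)
    for i in range(0,w,10):
        cv2.line(o,(i*k,0),(i*k,6 if (x+i)%50 else 14),(0,255,0),1)
        if (x+i)%20==0: cv2.putText(o,str(x+i),(i*k,22),0,.35,(0,255,0),1)
    for i in range(0,h,10):
        cv2.line(o,(0,i*k),(6,i*k),(0,255,0),1)
        if (y+i)%20==0: cv2.putText(o,str(y+i),(8,i*k+4),0,.35,(0,255,0),1)
    return o
cv2.imwrite("pics/c1.png",crop(t,105,140,195,120,4))
a=crop(t,420,180,100,130,4);b=crop(s,200,300,120,120,3)
o=np.zeros((520,770,3),np.uint8);o[:,:400]=a;o[:360,405:765]=b
cv2.imwrite("pics/c2.png",o)
E
```

```text
(no output)
```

View pics/c1.png

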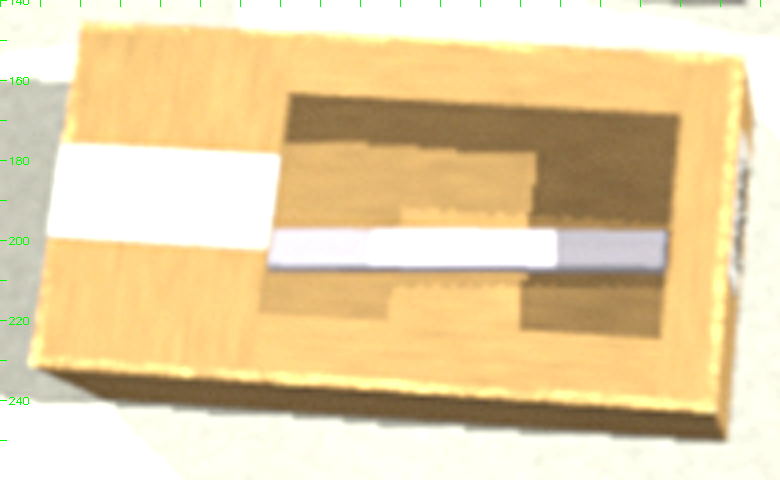

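View pics/c2.png

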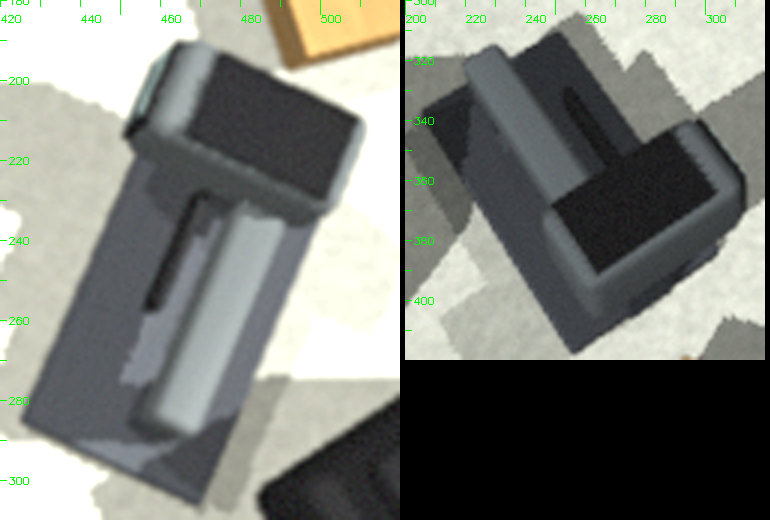

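Readings below use picture pixels. The carton's top corners and window corners are sharp. The bar's edges run at about (173,197)–(271.5,197.5) and (172,206)–(271,206). The scanner's base, handle and trigger corners can be read in both views. I'll fit poses by least squares.

```bash
cat > h.py <<'E'
import numpy as np,cv2
from scipy.optimize import least_squares
from station import *
M={n:camera_model(n) for n in("top","scene")}
def proj(n,P):
    m=M[n]; return cv2.projectPoints(np.array(P,float).reshape(-1,1,3),cv2.Rodrigues(m["R"])[0],m["t"],m["intrinsics"],m["distortion"])[0][:,0]
def ray(n,px,z):
    m=M[n]; u=cv2.undistortPoints(np.array([[px]],float),m["intrinsics"],m["distortion"])[0,0]
    d=m["R"].T@np.array([*u,1]); C=-m["R"].T@m["t"]; return C+d*(z-C[2])/d[2]
def T(p,P):
    P=np.atleast_2d(P); c,s=np.cos(p[2]),np.sin(p[2]); return np.c_[p[0]+c*P[:,0]-s*P[:,1],p[1]+s*P[:,0]+c*P[:,1],P[:,2]]
E
python3 - <<'E'
from h import *
L=np.array([[-180,95,100],[180,95,100],[180,-95,100],[-180,-95,100],[-60,60,100],[150,60,100],[150,-60,100],[-60,-60,100]])/1e3
px=np.array([[125.5,146],[290.7,154.5],[284.2,243],[113,231.5],[177.2,163.5],[275,168.7],[270,224.5],[169.7,218.7]])
r=least_squares(lambda p:(proj("top",T(p,L))-px).ravel(),[.5,.2,-1.57])
print("carton",r.x,np.round(r.fun.reshape(-1,2),1).tolist()); pc=r.x
for a in([173,197],[271.5,197.5],[172,206],[271,206]):
    w=ray("top",a,.036); d=w[:2]-pc[:2]; c,s=np.cos(pc[2]),np.sin(pc[2]); print(w,"local",c*d[0]+s*d[1],-s*d[0]+c*d[1])
def f(p):
    x=p[:3];w1,w2=p[3:5]
    t=proj("top",T(x,[[-.1,w1,.012],[-.1,-w2,.012],[-.08,.014,.075],[-.08,-.014,.075]]))-[[425.5,286],[470,306.7],[458,283],[469,288]]
    s=proj("scene",T(x,[[-.1,w1,.012],[-.1,-w2,.012],[.1,-w2,.012],[-.08,-.014,.075],[-.08,.014,.075]]))-[[251,310],[205,336],[256.7,417.7],[220,321.7],[228.3,315]]
    return np.r_[t.ravel(),s.ravel()]
r=least_squares(f,[.42,-.36,1.2-.3,.05,.05],loss="soft_l1");print("scanner",r.x,np.round(f(r.x).reshape(-1,2),1).tolist());ps=r.x
c,s=np.cos(ps[2]),np.sin(ps[2])
for n,a,z in(("top",[471,228.7],.072),("top",[457.5,257.5],.072),("scene",[254.7,330],.072),("top",[467.5,190.5],.108),("top",[510.7,210],.108),("top",[502.5,232.5],.108),("top",[480.5,232],.075)):
    d=ray(n,a,z)[:2]-ps[:2]; print(n,a,"local",c*d[0]+s*d[1],-s*d[0]+c*d[1])
E
```

```text
carton [ 0.56501425  0.21146217 -1.62291389] [[-0.4, -0.6], [0.5, -0.8], [-0.3, 0.0], [-0.6, 0.4], [-0.4, -0.1], [0.5, 0.1], [0.6, 0.7], [0.1, 0.2]]
[0.57184623 0.2911416  0.036     ] local -0.07992715139486012 0.0026718848772009068
[0.57240309 0.07174863 0.036     ] local 0.13913892410204975 0.014657043025156444
[0.55133301 0.29195563 0.036     ] local -0.0796714528849121 -0.017855881124408026
[0.55327494 0.07220967 0.036     ] local 0.13967496830269685 -0.004469153878303149
scanner [ 0.45463332 -0.36660095 -0.42444883  0.06516073  0.04142901] [[-0.1, -2.2], [-0.3, -2.4], [-0.2, -0.4], [1.1, 0.3], [-0.9, -0.2], [-0.3, 0.8], [-0.2, -0.2], [-3.7, -0.7], [0.9, -1.6]]
top [471, 228.7] local 0.03749527126356678 0.0315607743535538
top [457.5, 257.5] local -0.03133284632405978 0.03430892675194943
scene [254.7, 330] local -0.021283130426410064 0.03571631614385809
top [467.5, 190.5] local 0.09765467610924568 0.07505871194770902
top [510.7, 210] local 0.09865090745577676 -0.022889524459483758
top [502.5, 232.5] local 0.04712194607364074 -0.024322861939660698
top [480.5, 232] local 0.03873591172728734 0.010979023919267042
```

```bash
cat >> h.py <<'E'
pc=np.array([.56501,.21146,-1.6229]); ps=np.array([.45463,-.3666,-.42445])
from scipy.spatial.transform import Rotation as Ro
def go(xyz,yaw):
    s=read_state(); R=Ro.from_euler("xyz",s["ee_rot"]).as_matrix(); d=R.T@(np.array(xyz)-s["ee_pos"])*1e3
    y=s["ee_rot"][2]; t=-((yaw-y+np.pi/2)%np.pi-np.pi/2)
    print("t",round(s["time"],2),"pos",s["ee_pos"].round(4),"rot",s["ee_rot"].round(3),"q",s["joint_positions"].round(2),"shift",d.round(1),"turn",round(t,3),"w",round(s["width"],3),"gf",round(s["grasp_force"],2),"F",s["wrist_force"].round(1))
E
python3 - <<'E'
from h import *
go([.45,.1,.23],ps[2])
P=T(ps,[[-.012,.005,0]])[0]; print(P); go([P[0],P[1],.23],ps[2])
E
```

```text
t 0.1 pos [0.193  0.5148 0.2299] rot [-3.141 -0.     2.783] q [ 1.15  0.3   1.52 -0.    1.32 -0.07] shift [-3.862e+02 -2.982e+02  2.000e-01] turn 0.066 w 1.0 gf 0.0 F [0.6 0.1 0.3]
[ 0.44575391 -0.35710184  0.        ]
t 0.1 pos [0.193  0.5148 0.2299] rot [-3.141 -0.     2.783] q [ 1.15  0.3   1.52 -0.    1.32 -0.07] shift [-5.428e+02 -7.277e+02  7.000e-01] turn 0.066 w 1.0 gf 0.0 F [0.6 0.1 0.3]
```

Request:
servo_tool(commands=[[-30, -23, 0, 0.01, 90], [-70, -54, 0, 0.02, 90], [-110, -85, 0, 0.03, 90], [-150, -116, 0, 0.04, 90], [-190, -147, 0, 0.05, 90], [-230, -178, 0, 0.066, 90], [-270, -208, 0, 0.066, 90], [-310, -240, 0, 0.066, 90], [-350, -270, 0, 0.066, 90], [-386, -298, 0, 0.066, 90]], squeeze=15)

```text
time: 1.1
ee_pos: [0.4505, 0.0984, 0.2305]
ee_rot: [3.142, 0.0, 2.717]
wrist_force: [0.2, 1.2, 0.1]
width: 0.901
grasp_force: 0.0
```

```bash
python3 -c "
from h import *
go([.4458,-.3571,.16],ps[2])"
```

```text
t 1.1 pos [0.4505 0.0984 0.2305] rot [3.142 0.    2.717] q [ 0.14  0.1   1.76  0.    1.28 -1.01] shift [-183.4 -416.9   70.4] turn -0.0 w 0.901 gf 0.0 F [0.2 1.2 0.1]
```

Request:
servo_tool(commands=[[-18, -42, 7, 0, 90], [-37, -83, 14, 0, 90], [-55, -125, 21, 0, 90], [-73, -167, 28, 0, 90], [-92, -208, 35, 0, 90], [-110, -250, 42, 0, 90], [-128, -292, 49, 0, 90], [-147, -334, 56, 0, 90], [-165, -375, 63, 0, 90], [-183, -417, 70, 0, 90]])

```text
time: 2.1
ee_pos: [0.4443, -0.3567, 0.1599]
ee_rot: [3.141, -0.0, 2.717]
wrist_force: [0.3, -0.4, 1.0]
width: 0.9
grasp_force: 0.0
```

```bash
python3 - <<'E'
from h import *
go([.4458,-.3571,.066],ps[2])
o=camera("top")[160:320,400:540,::-1]; p=camera("scene")[270:430,180:340,::-1]
o=cv2.convertScaleAbs(cv2.resize(np.hstack([o,p]),None,fx=2.6,fy=2.6,interpolation=2),alpha=1.6,beta=15)
cv2.imwrite("pics/s1.png",o)
E
```

```text
t 2.1 pos [ 0.4443 -0.3567  0.1599] rot [ 3.141 -0.     2.717] q [-0.74  0.41  1.54  0.    1.19 -1.89] shift [-1.5  0.3 93.9] turn -0.0 w 0.9 gf 0.0 F [ 0.3 -0.4  1. ]
```

View pics/s1.png

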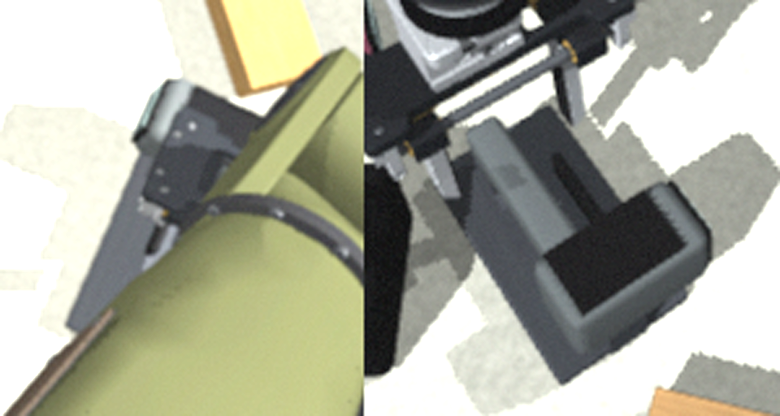

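The right crop shows the fingers hanging above the handle, one on each side. The left crop is covered by the arm. Before going down I'll check that the back finger clears the black camera.

```bash
python3 - <<'E'
from h import *
for a in([484.5,304],[520,280],[525,273]):
  for z in(.085,):
    d=ray("top",a,z)[:2]-ps[:2]; c,s=np.cos(ps[2]),np.sin(ps[2]); print(a,"local",c*d[0]+s*d[1],-s*d[0]+c*d[1])
E
```

```text
[484.5, 304] local -0.09888518148768083 -0.051363732846353795
[520, 280] local -0.021921063366222487 -0.10115447709098692
[525, 273] local -0.003885828963996557 -0.10557120278396281
```

Request:
servo_tool(commands=[[0, 0, 15, 0, 85], [0, 0, 30, 0, 85], [0, 0, 45, 0, 85], [0, 0, 60, 0, 85], [0, 0, 70, 0, 85], [0, 0, 78, 0, 85], [0, 0, 85, 0, 85], [0, 0, 90, 0, 85], [0, 0, 94, 0, 85], [0, 0, 94, 0, 85]])

```text
time: 3.2
ee_pos: [0.4447, -0.3549, 0.0661]
ee_rot: [3.142, -0.0, 2.717]
wrist_force: [-0.3, -1.1, 0.2]
width: 0.852
grasp_force: 0.0
```

Request:
servo_tool(commands=[[0, 0, 0, 0, 65], [0, 0, 0, 0, 60], [0, 0, 0, 0, 56], [0, 0, 0, 0, 53], [0, 0, 0, 0, 50], [0, 0, 0, 0, 47], [0, 0, 0, 0, 45], [0, 0, 0, 0, 43], [0, 0, 0, 0, 41], [0, 0, 0, 0, 39]], squeeze=15)

```text
time: 4.2
ee_pos: [0.4462, -0.3535, 0.0666]
ee_rot: [3.139, 0.001, 2.717]
wrist_force: [11.5, 12.2, 0.6]
width: 0.425
grasp_force: 14.2
```

Request:
servo_tool(commands=[[0, 0, 0, 0, 36], [0, 0, 0, 0, 33], [0, 0, 0, 0, 30], [0, 0, 0, 0, 30], [0, 0, 0, 0, 30], [0, 0, 0, 0, 30], [0, 0, 0, 0, 30], [0, 0, 0, 0, 30], [0, 0, 0, 0, 30], [0, 0, 0, 0, 30]], squeeze=25)

```text
time: 5.2
ee_pos: [0.4461, -0.3536, 0.0666]
ee_rot: [3.139, 0.001, 2.717]
wrist_force: [12.2, 12.0, 0.0]
width: 0.419
grasp_force: 24.0
```

```bash
python3 - <<'E'
from h import *
go([.4458,-.3571,.066],ps[2])
p=camera("scene")[270:430,180:340,::-1]
cv2.imwrite("pics/s2.png",cv2.convertScaleAbs(cv2.resize(p,None,fx=3.5,fy=3.5,interpolation=2),alpha=1.6,beta=15))
E
```

```text
t 5.2 pos [ 0.4461 -0.3536  0.0666] rot [3.139e+00 1.000e-03 2.717e+00] q [-0.74  0.53  1.61  0.    1.   -1.88] shift [-1.1 -3.4  0.6] turn 0.0 w 0.419 gf 23.98 F [12.2 12.   0. ]
```

View pics/s2.png

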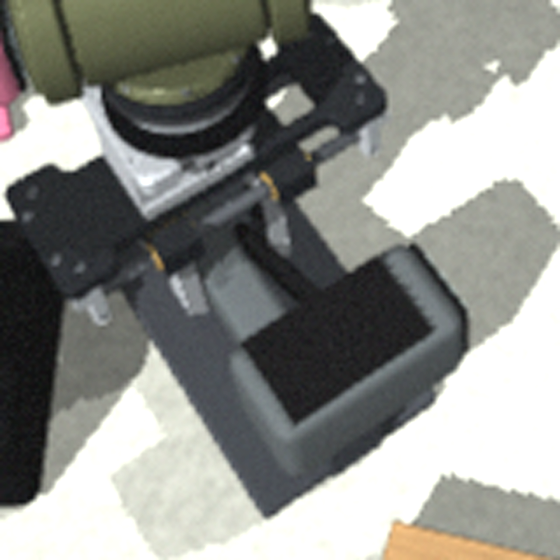

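The picture shows one finger at (190,290) on the back of the handle and the other at (280,235) on the trigger. The opening is 40 mm and hardly changes between 15 and 25 N, so the trigger is fully in. I'll release and go up.

Request:
servo_tool(commands=[[0, 0, 0, 0, 45], [0, 0, 0, 0, 52], [0, 0, 0, 0, 60], [0, 0, 0, 0, 70], [0, 0, 0, 0, 80], [0, 0, 0, 0, 85], [0, 0, 0, 0, 85], [0, 0, 0, 0, 85], [0, 0, 0, 0, 85], [0, 0, 0, 0, 85]])

```text
time: 6.25
ee_pos: [0.4447, -0.355, 0.0664]
ee_rot: [-3.142, -0.0, 2.717]
wrist_force: [-0.6, 0.2, 0.4]
width: 0.848
grasp_force: 0.0
```

Request:
servo_tool(commands=[[0, 0, -10, 0, 85], [0, 0, -25, 0, 85], [0, 0, -45, 0, 85], [0, 0, -70, 0, 85], [0, 0, -95, 0, 85], [0, 0, -120, 0, 85], [0, 0, -140, 0, 85], [0, 0, -155, 0, 85], [0, 0, -165, 0, 85], [0, 0, -165, 0, 85]])

```text
time: 7.25
ee_pos: [0.445, -0.3552, 0.2335]
ee_rot: [-3.141, 0.003, 2.717]
wrist_force: [-0.2, -1.3, 0.3]
width: 0.85
grasp_force: 0.0
```

```bash
python3 - <<'E'
from h import *
# bar: centreline at carton-local x, mid y; yaw
for x in(.0,.075): 
    P=T(pc,[[x,-.0013+(x-.03)*.058,0]])[0]; print(P)
go([P[0],P[1],.23],pc[2]+.058)
go([.45,-.1,.23],pc[2]+.058)
E
```

```text
[0.56197413 0.21161832 0.        ]
[0.56241221 0.13649356 0.        ]
t 7.25 pos [ 0.445  -0.3552  0.2335] rot [-3.141e+00  3.000e-03  2.717e+00] q [-0.74  0.34  1.46 -0.    1.34 -1.88] shift [ 95.7 496.4   2.7] turn 1.14 w 0.85 gf 0.0 F [-0.2 -1.3  0.3]
t 7.25 pos [ 0.445  -0.3552  0.2335] rot [-3.141e+00  3.000e-03  2.717e+00] q [-0.74  0.34  1.46 -0.    1.34 -1.88] shift [100.7 234.6   3. ] turn 1.14 w 0.85 gf 0.0 F [-0.2 -1.3  0.3]
```

Request:
servo_tool(commands=[[8, 40, 0, 0.08, 50], [17, 88, 0, 0.2, 40], [26, 136, 0, 0.32, 40], [36, 184, 0, 0.44, 40], [45, 232, 0, 0.56, 40], [54, 280, 0, 0.68, 40], [63, 328, 0, 0.8, 40], [73, 376, 0, 0.92, 40], [82, 424, 0, 1.03, 40], [91, 472, 0, 1.14, 40]], squeeze=5)

```text
time: 8.25
ee_pos: [0.5562, 0.1146, 0.231]
ee_rot: [-3.141, 0.0, 1.572]
wrist_force: [1.1, -1.2, 0.2]
width: 0.399
grasp_force: 0.0
```

```bash
python3 - <<'E'
from h import *
go([.5624,.1365,.15],pc[2]+.058)
E
```

```text
t 8.25 pos [0.5562 0.1146 0.231 ] rot [-3.141  0.     1.572] q [ 0.14  0.34  1.47 -0.    1.34  0.14] shift [21.9  6.3 80.9] turn -0.004 w 0.399 gf 0.0 F [ 1.1 -1.2  0.2]
```

Request:
servo_tool(commands=[[5, 2, 10, 0, 40], [10, 4, 22, 0, 40], [15, 6, 36, 0, 40], [20, 6, 50, 0, 40], [22, 6, 62, 0, 40], [22, 6, 72, 0, 40], [22, 6, 78, 0, 40], [22, 6, 81, 0, 40], [22, 6, 81, 0, 40], [22, 6, 81, 0, 40]])

```text
time: 9.25
ee_pos: [0.5625, 0.1346, 0.1509]
ee_rot: [3.141, -0.0, 1.577]
wrist_force: [-0.5, 0.3, 0.5]
width: 0.4
grasp_force: 0.0
```

```bash
python3 - <<'E'
from h import *
go([.5624,.1365,.048],pc[2]+.058)
p=camera("scene")[110:270,330:500,::-1]
cv2.imwrite("pics/b1.png",cv2.convertScaleAbs(cv2.resize(p,None,fx=3.5,fy=3.5,interpolation=2),alpha=1.6,beta=15))
E
```

```text
t 9.25 pos [0.5625 0.1346 0.1509] rot [ 3.141 -0.     1.577] q [ 0.17  0.44  1.53 -0.    1.18  0.17] shift [  1.9  -0.2 102.9] turn 0.0 w 0.4 gf 0.0 F [-0.5  0.3  0.5]
```

View pics/b1.png

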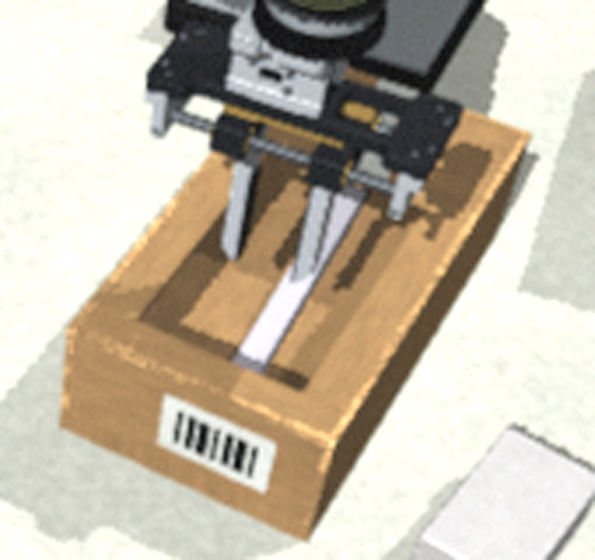

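The crop shows the fingers straddling the bar over the window, and the bar's near end at (250,365) runs under the rim. I'll go down and grip.

Request:
servo_tool(commands=[[0, 0, 15, 0, 40], [0, 0, 35, 0, 40], [0, 0, 55, 0, 40], [0, 0, 70, 0, 40], [0, 0, 82, 0, 40], [0, 0, 90, 0, 40], [0, 0, 96, 0, 40], [0, 0, 100, 0, 40], [0, 0, 102, 0, 40], [0, 0, 102, 0, 40]])

```text
time: 10.3
ee_pos: [0.5623, 0.1347, 0.0485]
ee_rot: [3.141, -0.0, 1.577]
wrist_force: [0.2, -0.3, 0.8]
width: 0.401
grasp_force: 0.0
```

Request:
servo_tool(commands=[[0, 0, 0, 0, 30], [0, 0, 0, 0, 22], [0, 0, 0, 0, 15], [0, 0, 0, 0, 10], [0, 0, 0, 0, 10], [0, 0, 0, 0, 10], [5, 0, 0, 0, 10], [10, 0, 0, 0, 10], [15, 0, 0, 0, 10], [20, 0, 0, 0, 10]], squeeze=8)

```text
time: 11.3
ee_pos: [0.5624, 0.1547, 0.0487]
ee_rot: [3.141, 0.001, 1.577]
wrist_force: [-0.1, -5.7, 5.1]
width: 0.211
grasp_force: 8.0
```

Request:
servo_tool(commands=[[3, 0, 0, 0, 10], [6, 0, 0, 0, 10], [9, 0, 0, 0, 10], [12, 0, 0, 0, 10], [15, 0, 0, 0, 10], [15, 0, 0, 0, 10], [15, 0, 0, 0, 10], [15, 0, 0, 0, 10], [15, 0, 0, 0, 10], [15, 0, 0, 0, 10]])

```text
time: 12.3
ee_pos: [0.5622, 0.169, 0.0484]
ee_rot: [-3.142, 0.001, 1.577]
wrist_force: [0.6, -8.0, 2.2]
width: 0.214
grasp_force: 8.0
```

```bash
python3 - <<'E'
from h import *
go([.5624,.1365,.048],pc[2]+.058)
a=camera("scene")[110:270,330:500,::-1];b=camera("top")[140:260,130:300,::-1]
f=lambda p:cv2.convertScaleAbs(cv2.resize(p,(510,p.shape[0]*3),interpolation=2),alpha=1.6,beta=15)
o=np.vstack([f(a)[150:390],f(b)]);cv2.imwrite("pics/b2.png",o);print(o.shape)
E
```

```text
t 12.3 pos [0.5622 0.169  0.0484] rot [-3.142e+00  1.000e-03  1.577e+00] q [ 0.23  0.59  1.57 -0.    0.99  0.23] shift [-32.5   0.    0.4] turn -0.0 w 0.214 gf 8.0 F [ 0.6 -8.   2.2]
(600, 510, 3)
```

View pics/b2.png

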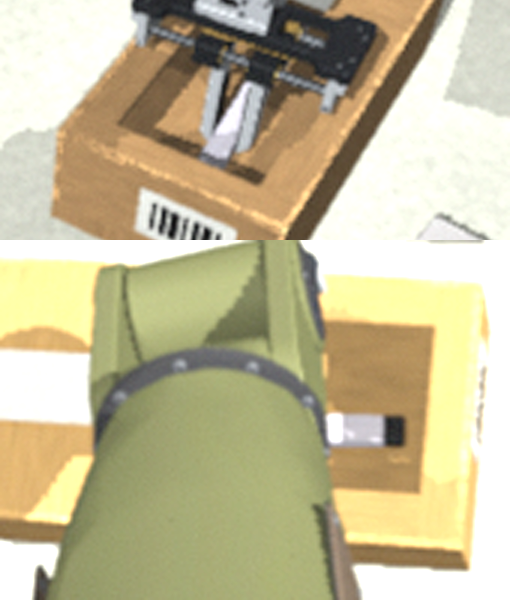

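The bottom panel shows the bar's dark plug with its end at full-picture pixel (264.3,203), clear of the window rim. So the bar is against the -x wall.

```bash
python3 - <<'E'
from h import *
w=ray("top",[264.8,203.5],.036);d=w[:2]-pc[:2]; c,s=np.cos(pc[2]),np.sin(pc[2]); print(w,c*d[0]+s*d[1],-s*d[0]+c*d[1],.169-w[1])
E
```

```text
[0.5587371  0.08596721 0.036     ] 0.12564917887068738 0.00027128524675388947 0.08303279027497576
```

Request:
servo_tool(commands=[[-2, 0, 0, 0, 10], [-2, 0, -5, 0, 10], [-1, 0, -12, 0, 10], [0, 0, -20, 0, 10], [1, 0, -29, 0, 10], [2, 0, -38, 0, 10], [4, 0, -47, 0, 10], [6, 0, -56, 0, 10], [8, 0, -65, 0, 10], [10, 0, -72, 0, 10]], squeeze=5)

```text
time: 13.4
ee_pos: [0.5621, 0.18, 0.1214]
ee_rot: [3.141, -0.0, 1.577]
wrist_force: [-0.8, -0.1, -1.6]
width: 0.216
grasp_force: 5.0
```

```bash
python3 - <<'E'
from h import *
go([.5624,.1365,.048],pc[2]+.058)
a=camera("scene")[90:250,330:500,::-1];b=camera("top")[140:260,130:300,::-1]
f=lambda p:cv2.convertScaleAbs(cv2.resize(p,(510,p.shape[0]*3),interpolation=2),alpha=1.6,beta=15)
o=np.vstack([f(a)[150:420],f(b)[:330]]);cv2.imwrite("pics/b3.png",o)
E
```

```text
t 13.4 pos [0.5621 0.18   0.1214] rot [ 3.141 -0.     1.577] q [0.25 0.49 1.52 0.   1.13 0.24] shift [-43.5   0.   73.4] turn 0.0 w 0.216 gf 5.0 F [-0.8 -0.1 -1.6]
```

View pics/b3.png

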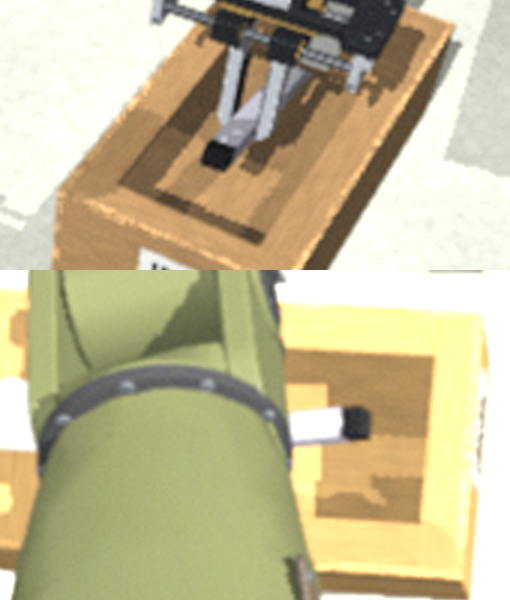

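The plug end is at scene pixel (401.5,191.5) and top pixel (252.5,190.5), and the bar is raised at that end. I'll triangulate it to get the tilt.

```bash
python3 - <<'E'
from h import *
r=least_squares(lambda p:np.r_[proj("scene",p)[0]-[401.5,191.5],proj("top",p)[0]-[252.3,190.5]],[.56,.1,.1]);e=r.x
print(e,r.fun.round(1))
g=np.array([.5621,.180,.1214-.017]);d=e-g;print(d,"tilt",np.degrees(np.arctan2(d[2],-d[1])),np.linalg.norm(d))
E
```

```text
[0.56254688 0.10126065 0.13077628] [-0.8  0.2 -0.4 -0.6]
[ 0.00044688 -0.07873935  0.02637628] tilt 18.51993458822369 0.08304091481117665
```

Request:
servo_tool(commands=[[0, 0, 0, 0, 8], [0, 0, 0, 0, 8], [0, 0, 0, 0, 8], [0, 0, -2, 0, 8], [-5, 0, -4, 0, 8], [-15, 0, -8, 0, 8], [-25, 0, -12, 0, 8], [-38, 0, -17, 0, 8], [-50, 0, -21, 0, 8], [-60, 0, -25, 0, 8]], squeeze=50)

```text
time: 14.5
ee_pos: [0.5624, 0.1182, 0.146]
ee_rot: [3.141, 0.0, 1.576]
wrist_force: [1.1, 0.2, -2.5]
width: 0.207
grasp_force: 50.0
```

Request:
servo_tool(commands=[[-10, 0, -4, 0, 8], [-22, 0, -8, 0, 8], [-34, 0, -12, 0, 8], [-46, 0, -16, 0, 8], [-58, 0, -20, 0, 8], [-68, 0, -24, 0, 8], [-76, 0, -28, 0, 8], [-82, 0, -32, 0, 8], [-85, 0, -36, 0, 8], [-85, 0, -38, 0, 8]])

```text
time: 15.5
ee_pos: [0.563, 0.0344, 0.1839]
ee_rot: [3.141, -0.0, 1.577]
wrist_force: [-0.2, -0.2, -1.3]
width: 0.206
grasp_force: 50.0
```

```bash
python3 - <<'E'
from h import *
go([.5624,.1365,.048],pc[2]+.058)
a=camera("scene")[60:260,330:500,::-1];b=camera("top")[130:260,110:310,::-1]
f=lambda p,k:cv2.convertScaleAbs(cv2.resize(p,None,fx=k,fy=k,interpolation=2),alpha=1.6,beta=15)
o=np.zeros((600,800,3),np.uint8);o[:400,:340]=f(a,2);o[:286,350:790]=f(b,2.2);cv2.imwrite("pics/b4.png",o)
E
```

```text
t 15.5 pos [0.563  0.0344 0.1839] rot [ 3.141 -0.     1.577] q [-0.    0.37  1.54  0.    1.23 -0.01] shift [ 1.021e+02 -1.000e-01  1.359e+02] turn -0.0 w 0.206 gf 50.0 F [-0.2 -0.2 -1.3]
```

View pics/b4.png

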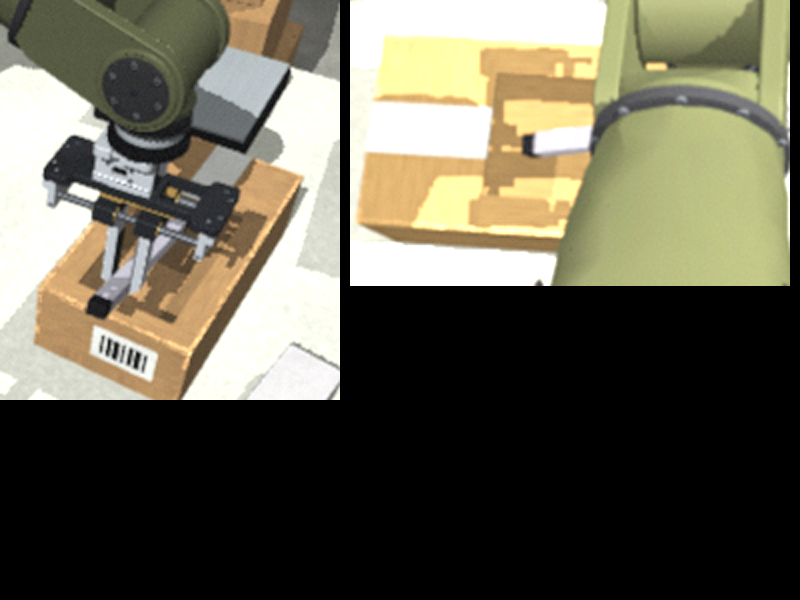

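The top panel shows the bar's lower plug at (527,145), inside the window and clear of its edge at x≈490. The bar can now go straight up.

Request:
servo_tool(commands=[[0, 0, -5, 0, 8], [0, 0, -15, 0, 8], [0, 0, -30, 0, 8], [0, 0, -47, 0, 8], [0, 0, -65, 0, 8], [0, 0, -85, 0, 8], [0, 0, -105, 0, 8], [0, 0, -125, 0, 8], [0, 0, -140, 0, 8], [0, 0, -150, 0, 8]])

```text
time: 16.6
ee_pos: [0.5629, 0.0348, 0.3354]
ee_rot: [3.14, -0.0, 1.577]
wrist_force: [-0.5, 0.2, -1.9]
width: 0.207
grasp_force: 50.0
```

Request:
servo_tool(commands=[[0, 0, -5, 0, 8], [0, 0, -15, 0, 8], [0, 0, -27, 0, 8], [0, 0, -40, 0, 8], [0, 0, -53, 0, 8], [0, 0, -64, 0, 8], [0, 0, -73, 0, 8], [0, 0, -78, 0, 8], [0, 0, -80, 0, 8], [0, 0, -80, 0, 8]])

```text
time: 17.6
ee_pos: [0.5629, 0.0346, 0.4133]
ee_rot: [-3.141, -0.0, 1.577]
wrist_force: [-0.5, 0.6, -2.4]
width: 0.208
grasp_force: 50.0
```

Request:
servo_tool(commands=[[0, 0, 0, 0, 8], [0, 0, 0, 0, 8], [0, 0, 0, 0, 8], [0, 0, 0, 0, 8], [0, 0, 0, 0, 8], [0, 0, 0, 0, 8], [0, 0, 0, 0, 8], [0, 0, 0, 0, 8], [0, 0, 0, 0, 8], [0, 0, 0, 0, 8]])

```text
time: 18.6
ee_pos: [0.5629, 0.0346, 0.4134]
ee_rot: [-3.142, 0.0, 1.577]
wrist_force: [0.7, -0.3, -1.8]
width: 0.207
grasp_force: 50.0
```

```bash
python3 - <<'E'
from h import *
go([.563,.0344,.41],pc[2]+.058)
s=read_state();g=s["ee_pos"]-[0,0,.017]
im=camera("top").astype(int)
# plug brightness along predicted axis at various tilts, for the lower (-x) end
for a in(5,10,15,18,20,22,25,30,40,60,85):
    t=np.radians(a);v=[]
    for r in(.17,.19,.205,.2125,.225,.235):
        p=proj("top",g+r*np.array([0,np.cos(t),-np.sin(t)]))[0].round().astype(int);v.append(int(im[p[1],p[0]].mean()) if 0<=p[0]<640 else -1)
    print(a,v)
E
```

```text
t 18.6 pos [0.5629 0.0346 0.4134] rot [-3.142  0.     1.577] q [-0.    0.27  1.14 -0.    1.73 -0.01] shift [-0.2  0.1  3.4] turn 0.0 w 0.207 gf 50.0 F [ 0.7 -0.3 -1.8]
5 [191, 186, 172, 170, 178, 191]
10 [167, 152, 148, 148, 145, 144]
15 [191, 156, 90, 151, 149, 148]
18 [192, 155, 17, 32, 150, 152]
20 [193, 164, 157, 22, 154, 152]
22 [193, 192, 156, 136, 23, 149]
25 [33, 158, 155, 153, 92, 16]
30 [64, 98, 94, 102, 111, 94]
40 [92, 69, 65, 65, 65, 81]
60 [107, 106, 105, 104, 104, 103]
85 [112, 113, 113, 112, 113, 113]
```

The lower plug still shows at about 19° tilt, so its end is at z ≈ 0.32 m and the bar is held at rest. I'll hand the job in.

```bash
python3 -c "
from station import order
print(order.close_job())"
```

```text
the job is handed in; nothing more can be done
None
```

I squeezed the scanner's trigger fully in and let it spring back, then drew the crossbar out of the carton label end first. The gripper now holds it at rest at about 19° tilt, with its lower end about 22 cm above the carton's top, and the job is handed in at about 19 s.

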